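Fit the seal and sifter closure on the pearl tin, then lift off its dust cap

TASK

Get the open pearl-pigment tin ready for sifting: slide the red sealing ring down over the tin's neck until it lies flat on the shoulder, then lower the steel sifter lid, with its blue dust cap still sitting on it, over the neck until its skirt sits squarely on the ring, and let go of it. Then lift off the dust cap alone, leaving the sifter lid seated and undisturbed, and finish still holding the cap, upright and still, at least 5 cm clear above the sifter lid. Lower the ring and the lid rather than dropping them, do not shove or tip the tin, and leave the two paint bottles, the green saucer and the replica fish fillet where they are.

Things in the scene. Friction and masses are not known exactly. Their poses are not given: they have to be found in the camera images.
- tin: Loose upright aluminium pigment tin, about 450 g, blue stripe. Body 66 mm diameter with a flat shoulder at z = 70 mm; on it a plain round neck (no thread: parts slip on), 40 mm outside diameter, 26 mm tall, top edge chamfered 1.5 mm, neck top at z = 96 mm. Origin: centre of the underside; z up. Tin, ring and lid set trade places between runs, always over 150 mm apart (centres).
- seal_ring: Loose hard red plastic sealing ring lying flat on the bench, 25 g: 56 mm outside diameter, 44 mm bore, 10 mm high (2 mm clearance all round the tin's neck). Origin: centre of the underside; z along its axis, both faces alike. Home: origin 70 mm above the tin's origin.
- sifter_lid: Loose steel sifter lid (inner lid), 70 g, skirt down, dust cap on it. Skirt (the place to grip) 52 mm outside diameter, 44 mm bore, 16 mm deep, open below. Flat top at z = 19 mm, a 4 mm ledge of it shows around the cap; under the cap a perforated dome 34 mm wide, 10.5 mm high. Origin: centre of the skirt's lower rim; z up. Home: origin 80 mm above the tin's origin, rim on the ring.
- dust_cap: Loose blue plastic dust cap (the outer lid), about 30 g: an upturned cup 44 mm outside diameter, 38 mm inside, 24 mm tall, closed on top. It only rests on the sifter lid's flat top around the dome (2 mm clearance to it), held by its own weight. Origin: centre of its lower rim, 19 mm above the sifter lid's origin; z up.
- bottle_brown: Loose dark brown paint bottle with a pointed rust-brown nozzle, 46 mm diameter, 128 mm tall, standing towards the far edge of the work. Origin: centre of the underside. Leave alone.
- bottle_ochre: Loose ochre paint bottle with a pointed rust-brown nozzle, 46 mm diameter, 128 mm tall, standing towards the far edge of the work. Origin: centre of the underside. Leave alone.
- saucer: Loose lime-green paint saucer, 80 mm diameter, 14 mm high, near the robot. Origin: centre of the underside. Leave alone.
- replica_fillet: Loose replica mackerel fillet, half silver, half blue with dark stripes, 116 mm long (its x, tail at +x) by 50 mm wide by 22 mm high, near the robot. Origin: centre of the underside. Leave alone.
Not all that is in view belongs to the job. Of the things like the seal_ring, leave any that is black, brown or turquoise; of the rest the smaller one is meant.

How it is judged (in metres and radians):
On the way, in this order (a step that is already met when the one before it is completed fails the run):
1. the red ring lies flat on the tin's shoulder around the neck, let go (z of seal_ring in the frame of tin between 0.067 and 0.073 m and horizontal distance between seal_ring and tin below 0.004 m and angle between the z axis of seal_ring and the z axis of tin, either way round below 0.06 rad and contact force between the fingers and seal_ring below 0.5 N), for 0.2 s.
2. the sifter lid sits squarely on the ring over the neck, let go, with the dust cap still on it (z of seal_ring in the frame of tin between 0.067 and 0.073 m and horizontal distance between seal_ring and tin below 0.004 m and angle between the z axis of each of seal_ring, sifter_lid and the z axis of tin, either way round below 0.06 rad and z of sifter_lid in the frame of tin between 0.0765 and 0.0835 m and horizontal distance between sifter_lid and tin below 0.005 m and z of dust_cap in the frame of sifter_lid between 0.016 and 0.022 m and horizontal distance between dust_cap and sifter_lid below 0.005 m and angle between the z axis of dust_cap and the z axis of sifter_lid, either way round below 0.06 rad and contact force between the fingers and sifter_lid below 0.5 N), for 0.2 s.
At the end, for the whole second after the job is handed in: Tin upright; ring home on its shoulder (3 mm in height, 4 mm off centre, 0.06 rad); sifter lid home on the ring (3.5 mm, 5 mm, 0.06 rad); fingers on neither. Dust cap gripped (over 1 N), upright within 0.3 rad, at rest, its rim at least 48 mm above the sifter lid's flat top, touching nothing else (all of step 1 and z of sifter_lid in the frame of tin between 0.0765 and 0.0835 m and horizontal distance between sifter_lid and tin below 0.005 m and angle between the z axis of sifter_lid and the z axis of tin, either way round below 0.06 rad and angle between tin's own z axis and vertical below 0.06 rad and contact force between the fingers and sifter_lid below 0.5 N and contact force between the fingers and tin below 0.5 N and contact force between the fingers and dust_cap above 1 N and contact force between dust_cap and sifter_lid below 0.2 N and z of dust_cap in the frame of sifter_lid above 0.067 m and height (world z) of dust_cap above 0.145 m and angle between dust_cap's own z axis and vertical below 0.3 rad and linear speed of dust_cap below 0.03 m/s); the arm keeps its last pose, push and grip.
It fails at once if the ring or the sifter lid is dropped onto the tin (faster than 0.4 m/s on the neck) ((horizontal distance between seal_ring and tin below 0.02 m and z of seal_ring in the frame of tin below 0.096 m and linear speed of seal_ring above 0.4 m/s) or (horizontal distance between sifter_lid and tin below 0.02 m and z of sifter_lid in the frame of tin below 0.096 m and linear speed of sifter_lid above 0.4 m/s)).
It fails at once if the dust cap comes off the sifter lid while the lid is not seated on the tin ((z of dust_cap in the frame of sifter_lid above 0.03 m or horizontal distance between dust_cap and sifter_lid above 0.012 m) and not (z of sifter_lid in the frame of tin between 0.0765 and 0.0835 m and horizontal distance between sifter_lid and tin below 0.005 m and angle between the z axis of sifter_lid and the z axis of tin, either way round below 0.06 rad)).
It fails at once if the sifter lid is pulled up off its seat while the dust cap is held (contact force between the fingers and dust_cap above 1 N and horizontal distance between sifter_lid and tin below 0.02 m and z of sifter_lid in the frame of tin above 0.086 m).
It fails at once if the tin is shoved more than 30 mm or tipped (distance of tin from where it was at the start of the episode above 0.03 m or angle between tin's own z axis and vertical above 0.2 rad).
It fails at once if a bottle, the saucer or the replica fillet is moved more than 20 mm or tipped (distance of any of bottle_brown, bottle_ochre, saucer, replica_fillet from where it was at the start of the episode above 0.02 m or angle between any of bottle_brown, bottle_ochre, saucer, replica_fillet's own z axis and vertical above 0.3 rad).
It also fails if it takes over 70 s, if anything falls off the work surface, if the arm or the gripper's body presses on something with over 40 N, if the wrist force passes 120 N, or if a joint passes its speed limit or range.

ROBOT

A 6-joint arm with a two-finger parallel gripper is mounted at the origin on the work surface. World frame = base frame: x ahead of the robot, y to its left, z up, the work surface at z = 0. Lengths are in m, angles in degrees, forces in N, time in s.
With the tool pointing down it reaches from about 0.3 to 0.75 m from the base axis. Payload 8.5 kg.
Tool frame: the origin (TCP) lies at the very end of the fingers, on their centre line; the grasp point (between the pads) lies 19 mm behind it; z points along the fingers, y is the line along which they close (so a half turn about z gives the same grasp; the last joint's range is limited). The gripper opens to 85 mm and grips with 20 to 120 N. Pads are 22 mm wide; open, the fingers measure 114 mm over their backs; the gripper's body (76 mm by 85 mm) begins 54 mm behind the grasp point. The pads swing forward as they close: fully open they stand 13 mm farther back than shut.
Start: joints at [-84.7, 21.807, 74.336, -0, 83.858, -12.336], TCP at [0.167, -0.524, 0.231] pointing down, gripper open.
Joint ranges: [-178.18, 178.18], [-50.72, 133.34], [12.68, 142.11], [-81.47, 261.47], [9.98, 163.14], [-165.26, 165.26]. Speed limits (degrees/s): [136.94, 136.94, 180, 180, 180, 180].

INTERFACE

Orientations are given as a 3x3 rotation matrix whose columns are the frame's x, y, z axes.
In Python, from rig import observe, cams, ticket gives the robot as it stands.
- The arm moves only by the tool move_arm, never from a script. Its arguments are lists of equal length, an entry for each row: "jaw": the finger opening in cm, from 0 to 8.54; "dp": the shift along the tool's x, y, z in cm, a list of three; "turn": the turn, a rotation vector about the tool's x, y, z in rad, a list of three. In form: {"jaw": [jaw, ...], "dp": [[tx, ty, tz], ...], "turn": [[wx, wy, wz], ...]}. A call has 1 to 12 rows; each row shifts and turns the commanded pose from where the row before left it, along the tool's axes as they then stand; what a row does not reach is not made up. A row lasts 1/12 s, in which the tool goes at most 41.7 mm and 7.16 degrees, less where a joint would pass 70% of its speed; a pose out of reach is approached as far as the arm can. A call is refused whole if a number of a shift passes 4.17 or a number of a turn 0.125, either way. A call with a gripper value outside its range is refused whole. The fingers move at their own pace and stop on an object; "force" is the grip in N (left out, the last holds). Time passes only in rows, so rows that do not move let the fingers close. It gives the time, the measured TCP pose, the force, the opening and the grip force at its end, in the units of the state.
- observe(): the state, without advancing time (a new reading comes with each control period).
- cams.get_image(name): name is "side" or "top" or "wrist"; returns (picture, depth): 384x512x3 uint8, red, green, blue; 384x512 float32, m along the optical axis (not along the pixel's ray), 0 where there is no reading.
- cams.calibration(name): a dict with "vertical_fov" (degrees; the focal length in pixels is half the picture's height over the tangent of half this angle, whatever the lens; pixels are square), "cx", "cy" (the principal point, pixels), "k1" (the pictures are not rectified: a ray, as slopes to the right and down, at radius r is drawn at 1 + k1 r^2 times it, then the intrinsics apply), "view" (4x4, takes a point from world to camera coordinates); the wrist camera has in their place "tool_from_camera" (4x4, takes a point from camera to tool coordinates, whose origin is the TCP and whose axes are the flange's). Camera axes: x right, y up, looking along -z (the intrinsics and any distortion apply to the point x, -y, -z); pixel columns grow to the right and rows downward; lengths in m; the calibration is good to about 2 mm. A picture is of the moment at which its call begins: read the wrist's pose just before it. calibration takes no time and is no camera call.
- ticket.close_job(): hands the job in; it is judged then, once.
Trained networks look in the newest picture that a camera, given by its name, has taken for a name from the list of things; names that differ only in an ending like _2 or _b are one class to them, and where a whole thing is asked for, a point or a joint stands for the part that bears it (a point fixed in the world has none). Each returns a list of dicts, best first, with "p" (0 to 1); they miss things now and then, are a little off and sometimes report something else, mostly with a low value. They report only what shows in the picture. A call takes as long as a camera call. They do not tell look-alikes from the thing itself.
- cams.spot_in(camera, query): "box" ([centre column, centre row, width, height] as shares, 0 to 1, of the picture: columns of its width, rows of its height, round what is visible of it).
- cams.outline_of(camera, query): "mask" (384x512 bool, what is visible of it) and "box" ([centre column, centre row, width, height] as shares, 0 to 1, of the picture: columns of its width, rows of its height, round what is visible of it).
- cams.mark_of(camera, query): "location" ([column, row] as shares, 0 to 1, of the picture: columns of its width, rows of its height: a listed point, or the origin of a listed thing).
The state is a dict: "time_s": time; "q": joint angles; "qvel": joint speeds; "joint_efforts": joint torques, N m; "position": TCP position; "tool_rot": TCP orientation; "ft_force": force on the tool from outside, world axes, zero at the start; "wrist_torque": the same for the moment, N m; "grip_width": finger opening in m; "gripper_force": force on a finger pad.
Only numpy, scipy, OpenCV 4.12 (cv2) and the standard library are available. Lean on these libraries where they do the work, as an engineer would, in place of code of your own. Each camera call takes 0.05 s, during which the arm holds its last target. There are 200 camera calls.

## Working session

There is one attempt and no reset: what is moved stays moved. The work goes in short steps, Python scripts to look and compute and a tool call to move; the robot and the scene stay as the last step left them, time stands still between calls to the robot, and variables do not carry over. Pictures are saved under pics/ and viewed, at most 10 in all, crops included, and the job is handed in when it is done.

Besides the shell and the picture viewer there is one more tool, called as a command line: name --argument value ..., lists and objects as JSON in quotes. move_arm: Moves the arm, as the interface text tells. Its arguments: {"type":"object","properties":{"jaw":{"type":"array","items":{"type":"number"}},"dp":{"type":"array","items":{"type":"array","items":{"type":"number"}}},"turn":{"type":"array","items":{"type":"array","items":{"type":"number"}}},"force":{"type":"number"}},"required":["jaw","dp","turn"]}

```bash
ls; mkdir -p pics; cat > h.py <<'E'
import numpy as np, cv2
from rig import observe, cams, ticket
def K(c):
    f=192/np.tan(np.radians(c["vertical_fov"])/2); return f
def cloud(name, pic=False):
    """world points per pixel (384x512x3), image, depth"""
    s=observe(); c=cams.calibration(name); img,d=cams.get_image(name); f=K(c)
    v,u=np.mgrid[0:384,0:512].astype(float)
    xd=(u-c["cx"])/f; yd=(v-c["cy"])/f
    x,y=xd.copy(),yd.copy()
    for _ in range(15):
        k=1+c["k1"]*(x*x+y*y); x=xd/k; y=yd/k
    P=np.stack([x*d,-y*d,-d,np.ones_like(d)],-1)
    if name=="wrist":
        T=np.eye(4); T[:3,:3]=np.array(s["tool_rot"]).reshape(3,3); T[:3,3]=s["position"]
        M=T@np.array(c["tool_from_camera"])
    else: M=np.linalg.inv(np.array(c["view"]))
    W=(P@M.T)[...,:3]; W[d<=0]=np.nan
    return W,img,d
def save(n,img): cv2.imwrite("pics/"+n,img[...,::-1])
E
python3 - <<'E'
from h import *
print({k:np.round(v,3) for k,v in observe().items()})
out=[]
for n in("top","side"):
    W,img,d=cloud(n); out.append(img); np.save(n+".npy",W); np.save(n+"_i.npy",img)
    for q in("tin","seal_ring","sifter_lid","dust_cap","bottle_brown","bottle_ochre","saucer","replica_fillet"):
        for r in cams.outline_of(n,q)[:4]:
            p=W[r["mask"]]; p=p[~np.isnan(p[:,0])]
            b=r["box"]
            print(n,q,round(r["p"],2),"px",int(b[0]*512),int(b[1]*384),int(b[2]*512),int(b[3]*384),np.round(np.median(p,0),3) if len(p) else None, np.round(np.percentile(p,[2,98],0),3).tolist() if len(p) else "",img[r["mask"]].mean(0).astype(int))
save("top.png",out[0]); save("side.png",out[1])
E
```

```text
pics
{'time_s': np.float64(0.0), 'q': array([-8.4701e+01,  2.1842e+01,  7.4388e+01, -2.0000e-03,  8.3859e+01,
       -1.2335e+01]), 'qvel': array([-0.091, -0.017,  0.018, -0.051, -0.032,  0.028]), 'joint_efforts': array([-0.0000e+00, -4.4846e+01, -2.3128e+01, -0.0000e+00,  5.0000e-03,
        0.0000e+00]), 'position': array([ 0.167, -0.524,  0.231]), 'tool_rot': array([[ 0.953,  0.303, -0.   ],
       [ 0.303, -0.953,  0.002],
       [ 0.   , -0.002, -1.   ]]), 'ft_force': array([-0.199, -0.51 , -0.552]), 'wrist_torque': array([0.001, 0.022, 0.049]), 'gripper_force': np.float64(0.0), 'grip_width': np.float64(0.085)}
top tin 0.67 px 136 197 42 38 [0.587 0.242 0.07 ] [[0.559, 0.22, 0.003], [0.619, 0.279, 0.097]] [126 116 105]
top seal_ring 0.65 px 245 287 26 26 [0.411 0.038 0.01 ] [[0.389, 0.007, -0.001], [0.44, 0.062, 0.013]] [ 66 149 132]
top seal_ring 0.59 px 303 220 24 20 [ 0.547 -0.075  0.01 ] [[0.525, -0.104, 0.002], [0.574, -0.052, 0.013]] [66 51 41]
top seal_ring 0.56 px 269 175 39 30 [ 0.643 -0.004  0.013] [[0.608, -0.04, -0.0], [0.678, 0.031, 0.016]] [172  48  31]
top seal_ri
[... 1933 characters left out ...]
 [ 0.754 -0.13   0.063] [[0.743, -0.143, 0.002], [0.862, -0.075, 0.12]] [87 58 29]
side bottle_ochre 0.95 px 275 129 20 51 [0.751 0.14  0.06 ] [[0.738, 0.13, 0.007], [0.774, 0.159, 0.118]] [129  96  31]
side saucer 0.56 px 204 290 49 36 [ 0.42  -0.138  0.01 ] [[0.383, -0.176, 0.004], [0.454, -0.106, 0.016]] [169 217   7]
side replica_fillet 0.61 px 140 204 53 29 [0.404 0.121 0.016] [[0.359, 0.111, 0.001], [0.465, 0.15, 0.022]] [182 183 173]
side replica_fillet 0.53 px 339 271 27 31 [ 0.607 -0.249  0.043] [[0.592, -0.265, 0.023], [0.631, -0.227, 0.046]] [ 33  98 172]
side replica_fillet 0.32 px 204 288 51 35 [ 0.419 -0.137  0.01 ] [[0.384, -0.176, 0.004], [0.454, -0.105, 0.016]] [169 216   7]
```

View pics/top.png

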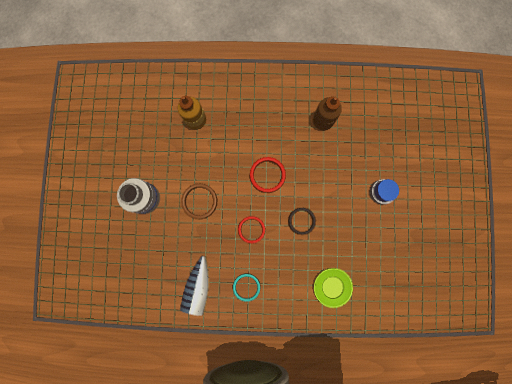

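```bash
cat >> h.py <<'E'
def fitc(p):
    A=np.c_[2*p,np.ones(len(p))]; s=np.linalg.lstsq(A,(p**2).sum(1),rcond=None)[0]
    return s[:2],np.sqrt(s[2]+s[0]**2+s[1]**2)
def disc(W,c,z0,z1,R):
    m=(np.hypot(W[...,0]-c[0],W[...,1]-c[1])<R)&(W[...,2]>z0)&(W[...,2]<z1)
    p=W[m]; 
    if len(p)<5: return None
    cc,r=cv2.minEnclosingCircle(p[:,:2].astype(np.float32)); 
    return np.round(cc,4),round(r,4),np.round(np.median(p[:,2]),4),len(p)
E
python3 - <<'E'
from h import *
for n in("top","side"):
    W=np.load(n+".npy")
    for nm,c,z0,z1,R in(("ring_red",(.53,.027),.006,.014,.045),("ring_big",(.643,-.004),.008,.02,.05),("tin top",(.588,.245),.09,.102,.04),("shoulder",(.588,.245),.062,.075,.05),("cap",(.612,-.247),.038,.05,.04),("lid",(.612,-.247),.012,.023,.04)):
        print(n,nm,disc(W,c,z0,z1,R))
E
```

```text
top ring_red (array([0.5296, 0.0259]), 0.028, np.float64(0.0102), 228)
top ring_big (array([ 0.6437, -0.0042]), 0.0375, np.float64(0.0134), 407)
top tin top (array([0.5885, 0.2533]), 0.0204, np.float64(0.0954), 117)
top shoulder (array([0.589 , 0.2529]), 0.0334, np.float64(0.0705), 661)
top cap (array([ 0.6133, -0.2432]), 0.0222, np.float64(0.0435), 389)
top lid (array([ 0.6137, -0.2418]), 0.026, np.float64(0.0192), 124)
side ring_red (array([0.5284, 0.027 ]), 0.0294, np.float64(0.0102), 221)
side ring_big (array([ 0.6423, -0.0052]), 0.0386, np.float64(0.0136), 389)
side tin top (array([0.5875, 0.253 ]), 0.0212, np.float64(0.094), 104)
side shoulder (array([0.5878, 0.2511]), 0.035, np.float64(0.07), 260)
side cap (array([ 0.6139, -0.2451]), 0.0227, np.float64(0.0439), 477)
side lid (array([ 0.6127, -0.2452]), 0.0262, np.float64(0.0191), 238)
```

The picture shows the small red ring at pixel (252,229) and the larger red ring to leave at (268,175). The tin is at (137,197) and the lid with its blue cap at (385,191). I'm moving above the small red ring.

move_arm --jaw '[8.5, 8.5, 8.5, 8.5, 8.5, 8.5, 8.5, 8.5, 8.5, 8.5, 8.5, 8.5]' --dp '[[0, 0, 0], [0, 0, 0], [0, 0, 0], [2.01, -3.06, 0], [2.01, -3.06, 0], [2.01, -3.06, 0], [2.01, -3.06, 0], [2.01, -3.06, 0], [2.01, -3.06, 0], [2.01, -3.06, 0], [2.01, -3.06, 0], [2.01, -3.06, 0]]' --turn '[[0, 0, 0.103], [0, 0, 0.103], [0, 0, 0.103], [0, 0, 0], [0, 0, 0], [0, 0, 0], [0, 0, 0], [0, 0, 0], [0, 0, 0], [0, 0, 0], [0, 0, 0], [0, 0, 0]]' --force 25

```text
time_s: 1.9
position: [0.3485, -0.2474, 0.2315]
tool_rot: [[1.0, -0.002, 0.0], [-0.002, -1.0, -0.0], [0.0, 0.0, -1.0]]
ft_force: [1.0, -0.6, -0.8]
grip_width: 0.0849
gripper_force: 0.0
```

move_arm --jaw '[8.5, 8.5, 8.5, 8.5, 8.5, 8.5, 8.5, 8.5, 8.5, 8.5, 8.5]' --dp '[[2.01, -3.06, 0], [2.01, -3.06, 0], [2.01, -3.06, 0], [2.01, -3.06, 0], [2.01, -3.06, 0], [2.01, -3.06, 0], [2.01, -3.06, 0], [2.01, -3.06, 0], [2.01, -3.06, 0], [0, 0, 0], [0, 0, 0]]' --turn '[[0, 0, 0], [0, 0, 0], [0, 0, 0], [0, 0, 0], [0, 0, 0], [0, 0, 0], [0, 0, 0], [0, 0, 0], [0, 0, 0], [0, 0, 0], [0, 0, 0]]'

```text
time_s: 2.82
position: [0.5295, 0.0276, 0.2309]
tool_rot: [[1.0, 0.002, -0.001], [0.002, -1.0, -0.0], [-0.001, 0.0, -1.0]]
ft_force: [-0.6, 0.8, 1.3]
grip_width: 0.0847
gripper_force: 0.0
```

```bash
python3 - <<'E'
from h import *
s=observe(); print(s["time_s"],np.round(s["position"],4),np.round(s["tool_rot"],3).tolist(),np.round(s["q"],1))
W,img,d=cloud("wrist"); save("w1.png",img)
print(disc(W,(.529,.026),.006,.014,.045), disc(W,(.529,.026),-.004,.003,.015))
print(np.round(cams.calibration("wrist")["tool_from_camera"],3).tolist())
# finger points in tool frame: near pixels
R=np.array(s["tool_rot"]);T=(W-np.array(s["position"]))@R
m=(T[...,2]<.03)&(T[...,2]>-.05)
p=T[m]; print(len(p)); 
for sg in(-1,1):
    q=p[p[:,1]*sg>0.02]; print(sg,len(q),np.round(np.percentile(q,[1,50,99],0),4).tolist() if len(q) else "")
E
```

```text
2.8167 [0.5295 0.0276 0.2309] [[1.0, 0.002, -0.001], [0.002, -1.0, -0.0], [-0.001, 0.0, -1.0]] [-9.8 19.8 77.5 -0.  82.7 80.1]
(array([0.5292, 0.029 ]), 0.0278, np.float64(0.0105), 679) (array([0.5291, 0.026 ]), 0.015, np.float64(0.0009), 470)
[[0.0, 0.954, 0.301, 0.077], [1.0, -0.0, -0.0, -0.002], [-0.0, 0.301, -0.954, -0.143], [0.0, 0.0, 0.0, 1.0]]
4947
-1 2475 [[-0.0104, -0.0576, -0.0496], [0.0068, -0.0446, -0.0351], [0.0116, -0.0438, -0.0149]]
1 2472 [[-0.0103, 0.0402, -0.0497], [0.0068, 0.0409, -0.0354], [0.0116, 0.0539, -0.0149]]
```

View pics/w1.png

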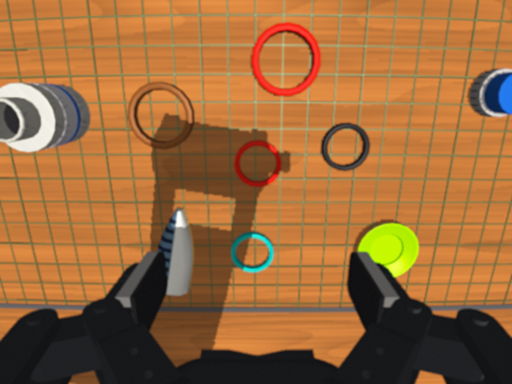

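The wrist view shows the small red ring at pixel (258,163). Top, side and wrist all agree on about (0.529, 0.027), so I'm descending to grip it.

move_arm --jaw '[7, 7, 7, 7, 7, 7, 7, 7, 7, 7]' --dp '[[0, 0.05, 3.2], [0, 0, 3.2], [0, 0, 3.2], [0, 0, 3.2], [0, 0, 3.2], [0, 0, 3.2], [0, 0, 2], [0, 0, 1], [0, 0, 0.7], [0, 0, 0]]' --turn '[[0, 0, 0], [0, 0, 0], [0, 0, 0], [0, 0, 0], [0, 0, 0], [0, 0, 0], [0, 0, 0], [0, 0, 0], [0, 0, 0], [0, 0, 0]]'

```text
time_s: 3.7
position: [0.5289, 0.0251, 0.0021]
tool_rot: [[1.0, -0.002, -0.001], [-0.002, -1.0, 0.0], [-0.001, -0.0, -1.0]]
ft_force: [-0.4, -0.2, -0.3]
grip_width: 0.0703
gripper_force: 0.0
```

move_arm --jaw '[5, 5, 5, 5, 5, 5, 5, 5]' --dp '[[0, 0, 0], [0, 0, 0], [0, 0, 0], [0, 0, 0], [0, 0, 0], [0, 0, 0], [0, 0, 0], [0, 0, 0]]' --turn '[[0, 0, 0], [0, 0, 0], [0, 0, 0], [0, 0, 0], [0, 0, 0], [0, 0, 0], [0, 0, 0], [0, 0, 0]]'

```text
time_s: 4.37
position: [0.5298, 0.0254, 0.0039]
tool_rot: [[1.0, -0.001, 0.003], [-0.001, -1.0, -0.001], [0.003, 0.001, -1.0]]
ft_force: [-2.1, -2.2, 7.6]
grip_width: 0.0529
gripper_force: 26.5
```

```bash
python3 - <<'E'
from h import *
s=observe(); print(s["time_s"],np.round(s["position"],4),s["grip_width"],s["gripper_force"],s["ft_force"])
W,img,d=cloud("wrist"); Ws,i2,_=cloud("side")
a=cv2.resize(img[200:384,100:412],None,fx=1.5,fy=1.5)
b=cv2.resize(i2[170:250,160:300],None,fx=3,fy=3)
h=max(a.shape[0],b.shape[0]); c=np.zeros((h,a.shape[1]+b.shape[1],3),np.uint8)
c[:a.shape[0],:a.shape[1]]=a; c[:b.shape[0],a.shape[1]:]=b; c=cv2.resize(c,(800,int(h*800/c.shape[1])))
save("g1.png",c); print(c.shape)
E
```

```text
4.3667 [0.5298 0.0254 0.0039] 0.052943449887393315 26.493974916702427 [-2.07308431 -2.2040392   7.59460329]
(248, 800, 3)
```

View pics/g1.png

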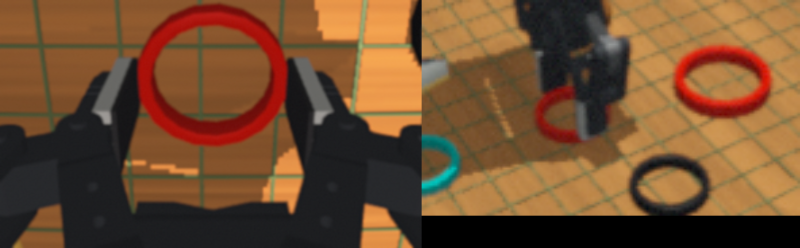

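```bash
cat >> h.py <<'E'
def ringfit(W,img,zlo,zhi,c,R=.05):
    """red ring top face: circle fit of outer edge + plane"""
    r=img.astype(int); m=(r[...,0]>70)&(r[...,0]>2.2*r[...,1])&(r[...,0]>2.2*r[...,2])
    m&=(np.hypot(W[...,0]-c[0],W[...,1]-c[1])<R)&(W[...,2]>zlo)&(W[...,2]<zhi)
    p=W[m]; A=np.c_[p[:,:2]-p[:,:2].mean(0),np.ones(len(p))]; pl=np.linalg.lstsq(A,p[:,2],rcond=None)[0]
    cc,rr=cv2.minEnclosingCircle(p[:,:2].astype(np.float32))
    return np.round(cc,4),round(rr,4),"plane",np.round(pl,4),len(p),np.round(np.percentile(p[:,2],[2,50,98]),4)
E
python3 - <<'E'
from h import *
s=observe();R=np.array(s["tool_rot"])
W,img,d=cloud("wrist")
print(ringfit(W,img,-.005,.03,(.529,.027)))
Ws,i2,_=cloud("side"); print(ringfit(Ws,i2,-.005,.03,(.529,.027)))
T=(W-np.array(s["position"]))@R
m=(T[...,2]<.01)&(T[...,2]>-.05)&(np.ptp(img.astype(int),axis=-1)<25)
p=T[m]
for sg in(-1,1):
    q=p[(p[:,1]*sg>0.015)&(abs(p[:,1])<.045)]; print(sg,len(q),np.round(np.percentile(q,[1,50,99],0),4).tolist())
E
```

```text
(array([0.5264, 0.0277]), 0.032, 'plane', array([ 0.0174, -0.0024,  0.0092]), 4663, array([0.0016, 0.0102, 0.0118]))
(array([0.5289, 0.0287]), 0.032, 'plane', array([-0.0117, -0.0036,  0.0079]), 170, array([-0.0003,  0.009 ,  0.0129]))
-1 2202 [[-0.0093, -0.0439, -0.0497], [0.0075, -0.0302, -0.0326], [0.0135, -0.028, -0.0095]]
1 2216 [[-0.0086, 0.0246, -0.0498], [0.0075, 0.0267, -0.0328], [0.0135, 0.0429, -0.0102]]
```

The side view shows the finger outside the ring and reaching its lower edge, which looks like a good grip. I'll confirm it with a small lift.

move_arm --jaw '[5, 5, 5, 5, 5, 5]' --dp '[[0, 0, -0.5], [0, 0, -1], [0, 0, -1.5], [0, 0, -1], [0, 0, 0], [0, 0, 0]]' --turn '[[0, 0, 0], [0, 0, 0], [0, 0, 0], [0, 0, 0], [0, 0, 0], [0, 0, 0]]'

```text
time_s: 5.07
position: [0.5294, 0.0257, 0.043]
tool_rot: [[1.0, -0.001, 0.002], [-0.001, -1.0, -0.0], [0.002, 0.0, -1.0]]
ft_force: [0.0, 0.5, -0.1]
grip_width: 0.053
gripper_force: 26.3
```

```bash
python3 - <<'E'
from h import *
s=observe(); print(np.round(s["position"],4))
W,img,d=cloud("wrist"); print(ringfit(W,img,-.005,.08,(.529,.027)))
Ws,i2,_=cloud("side"); print(ringfit(Ws,i2,-.005,.08,(.529,.027)))
a=cv2.resize(img[200:384,100:412],None,fx=1.5,fy=1.5)
b=cv2.resize(i2[150:250,160:300],None,fx=3,fy=3)
h=max(a.shape[0],b.shape[0]); c=np.zeros((h,a.shape[1]+b.shape[1],3),np.uint8)
c[:a.shape[0],:a.shape[1]]=a; c[:b.shape[0],a.shape[1]:]=b; c=cv2.resize(c,(800,int(h*800/c.shape[1])))
save("g2.png",c)
E
```

```text
[0.5294 0.0257 0.043 ]
(array([0.5258, 0.0238]), 0.0334, 'plane', array([ 0.0233, -0.0105,  0.0478]), 4602, array([0.0414, 0.0493, 0.0508]))
(array([0.5237, 0.0351]), 0.0373, 'plane', array([ 0.0005, -0.0206,  0.0463]), 173, array([0.0403, 0.0476, 0.0506]))
```

View pics/g2.png

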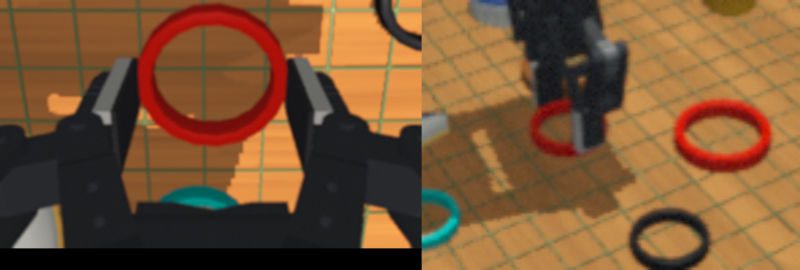

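The ring is held level. Its top face is about 6.5 mm above the TCP and its underside about 3.9 mm below it. I'm carrying it over the tin.

move_arm --jaw '[5, 5, 5, 5, 5, 5, 5, 5, 5, 5, 5, 5]' --dp '[[0, 0, -2], [0, 0, -3.5], [0, 0, -3.5], [0, 0, -2], [0.5, -1.8, 0], [0.8, -3.1, 0], [0.8, -3.1, 0], [0.8, -3.1, 0], [0.8, -3.1, 0], [0.8, -3.1, 0], [0.8, -3.1, 0], [0.6, -2.3, 0]]' --turn '[[0, 0, 0], [0, 0, 0], [0, 0, 0], [0, 0, 0], [0, 0, 0], [0, 0, 0], [0, 0, 0], [0, 0, 0], [0, 0, 0], [0, 0, 0], [0, 0, 0], [0, 0, 0]]'

```text
time_s: 6.17
position: [0.5882, 0.2551, 0.1512]
tool_rot: [[1.0, 0.0, -0.002], [0.0, -1.0, -0.0], [-0.002, 0.0, -1.0]]
ft_force: [0.7, -0.2, 0.2]
grip_width: 0.0532
gripper_force: 26.6
```

move_arm --jaw '[5, 5, 5, 5]' --dp '[[0, 0, 1], [0, 0, 1], [0, 0, 0], [0, 0, 0]]' --turn '[[0, 0, 0], [0, 0, 0], [0, 0, 0], [0, 0, 0]]'

```text
time_s: 6.5
position: [0.5878, 0.2515, 0.1311]
tool_rot: [[1.0, -0.002, -0.003], [-0.002, -1.0, -0.001], [-0.003, 0.001, -1.0]]
ft_force: [-0.2, 0.0, 0.1]
grip_width: 0.0534
gripper_force: 26.6
```

```bash
cat >> h.py <<'E'
def topcirc(W,mask,z0,z1,c,R):
    """outer circle of the level face between z0 and z1 (hull LSQ)"""
    m=mask&(np.hypot(W[...,0]-c[0],W[...,1]-c[1])<R)&(W[...,2]>z0)&(W[...,2]<z1)
    p=W[m]; 
    if len(p)<20: return None
    hull=cv2.convexHull(p[:,:2].astype(np.float32))[:,0]
    cc,r=fitc(hull.astype(float)); return np.round(cc,4),round(r,4),np.round(np.median(p[:,2]),4),len(p)
def red(img):
    r=img.astype(int); return (r[...,0]>70)&(r[...,0]>2.2*r[...,1])&(r[...,0]>2.2*r[...,2])
E
python3 - <<'E'
from h import *
s=observe(); t=np.array(s["position"]); print(s["time_s"],np.round(t,4))
W,img,d=cloud("wrist"); save("w2.png",img)
print("ring",topcirc(W,red(img),t[2]+.003,t[2]+.012,t,.05))
print("ringplane",ringfit(W,img,t[2]+.003,t[2]+.012,t))
print("neck",topcirc(W,~red(img),.090,.1,(.588,.252),.03)); print("shoulder",topcirc(W,~red(img),.066,.074,(.588,.252),.045))
E
```

```text
6.5 [0.5878 0.2515 0.1311]
ring (array([0.5881, 0.2534]), np.float64(0.0277), np.float64(0.1376), 3768)
ringplane (array([0.588 , 0.2535]), 0.0281, 'plane', array([-0.0022, -0.0002,  0.1374]), 3768, array([0.1345, 0.1376, 0.139 ]))
neck (array([0.5885, 0.2566]), np.float64(0.0198), np.float64(0.0957), 823)
shoulder (array([0.5882, 0.2566]), np.float64(0.0326), np.float64(0.0708), 3303)
```

View pics/w2.png

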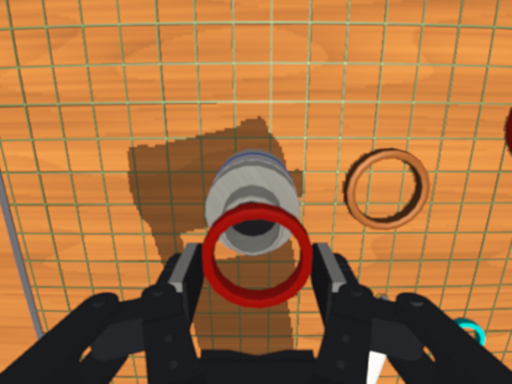

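The picture shows the ring at (258,255) and the neck at (252,220), seen behind it. The neck is about 3 mm further in +y, so I'll shift, go lower and look again.

move_arm --jaw '[5, 5, 5, 5, 5]' --dp '[[0.03, -0.25, 0.7], [0, 0, 1], [0, 0, 0.6], [0, 0, 0], [0, 0, 0]]' --turn '[[0, 0, 0], [0, 0, 0], [0, 0, 0], [0, 0, 0], [0, 0, 0]]'

```text
time_s: 6.97
position: [0.5885, 0.255, 0.1087]
tool_rot: [[1.0, -0.001, -0.001], [-0.001, -1.0, -0.0], [-0.001, 0.0, -1.0]]
ft_force: [0.7, -0.2, 0.2]
grip_width: 0.0532
gripper_force: 26.6
```

```bash
python3 - <<'E'
from h import *
s=observe(); t=np.array(s["position"]); print(s["time_s"],np.round(t,4))
for n in("wrist","top","side"):
    W,img,d=cloud(n)
    print(n,"ring",topcirc(W,red(img),t[2]+.003,t[2]+.012,t,.05))
    print("neck",topcirc(W,~red(img),.090,.099,(.588,.254),.023)); print("shoulder",topcirc(W,~red(img),.066,.074,(.588,.254),.036))
    if n=="wrist": save("w3.png",cv2.resize(img[130:350,130:400],None,fx=2,fy=2))
E
```

```text
6.9667 [0.5885 0.255  0.1087]
wrist ring (array([0.5886, 0.2568]), np.float64(0.0277), np.float64(0.1152), 3743)
neck (array([0.5873, 0.2568]), np.float64(0.0192), np.float64(0.0958), 813)
shoulder (array([0.5886, 0.2567]), np.float64(0.0327), np.float64(0.0709), 4472)
top ring (array([0.5892, 0.2526]), np.float64(0.0269), np.float64(0.1157), 89)
neck None
shoulder (array([0.5891, 0.2526]), np.float64(0.0324), np.float64(0.0705), 271)
side ring (array([0.5888, 0.2535]), np.float64(0.0278), np.float64(0.1157), 79)
neck (array([0.5879, 0.2523]), np.float64(0.0202), np.float64(0.0943), 64)
shoulder (array([0.5875, 0.2516]), np.float64(0.0332), np.float64(0.0701), 205)
```

View pics/w3.png

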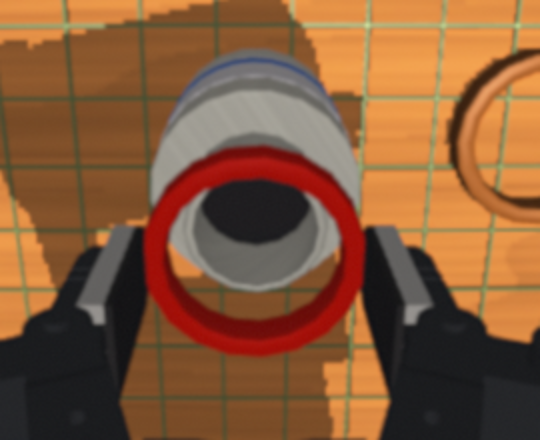

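The ring is concentric with the neck in the wrist view: ring (0.5886, 0.2568), shoulder (0.5886, 0.2567). Lowering it gently.

move_arm --jaw '[5, 5, 5, 5, 5, 5, 5, 5]' --dp '[[0, 0.03, 0.3], [0, 0, 0.3], [0, 0, 0.3], [0, 0, 0.3], [0, 0, 0.3], [0, 0, 0.3], [0, 0, 0.1], [0, 0, 0]]' --turn '[[0, 0, 0], [0, 0, 0], [0, 0, 0], [0, 0, 0], [0, 0, 0], [0, 0, 0], [0, 0, 0], [0, 0, 0]]'

```text
time_s: 7.78
position: [0.5885, 0.2548, 0.0899]
tool_rot: [[1.0, -0.001, -0.001], [-0.001, -1.0, -0.0], [-0.001, 0.0, -1.0]]
ft_force: [0.9, 0.8, -0.1]
grip_width: 0.0532
gripper_force: 26.6
```

move_arm --jaw '[5, 5, 5, 5, 5, 5, 5, 5]' --dp '[[0, 0, 0.3], [0, 0, 0.3], [0, 0, 0.3], [0, 0, 0.3], [0, 0, 0.2], [0, 0, 0.15], [0, 0, 0], [0, 0, 0]]' --turn '[[0, 0, 0], [0, 0, 0], [0, 0, 0], [0, 0, 0], [0, 0, 0], [0, 0, 0], [0, 0, 0], [0, 0, 0]]'

```text
time_s: 8.45
position: [0.5887, 0.2549, 0.0748]
tool_rot: [[1.0, -0.001, -0.0], [-0.001, -1.0, 0.0], [-0.0, -0.0, -1.0]]
ft_force: [-0.2, -0.7, -0.5]
grip_width: 0.0532
gripper_force: 26.6
```

```bash
python3 - <<'E'
from h import *
s=observe(); t=np.array(s["position"]); print(s["time_s"],np.round(t,4))
for n in("wrist",):
    W,img,d=cloud(n)
    print(n,"ring",topcirc(W,red(img),.065,.09,t,.05))
    print("plane",ringfit(W,img,.076,.09,t))
    print("neck",topcirc(W,~red(img),.090,.099,(.588,.256),.023)); print("shoulder",topcirc(W,~red(img),.066,.074,(.588,.256),.036))
E
```

```text
8.45 [0.5887 0.2549 0.0748]
wrist ring (array([0.5892, 0.2567]), np.float64(0.0275), np.float64(0.0813), 2504)
plane (array([0.5892, 0.2569]), 0.028, 'plane', array([-0.0295,  0.0003,  0.081 ]), 2469, array([0.0771, 0.0813, 0.0827]))
neck (array([0.5884, 0.2566]), np.float64(0.0199), np.float64(0.0956), 2299)
shoulder (array([0.5887, 0.2565]), np.float64(0.0326), np.float64(0.0711), 4161)
```

move_arm --jaw '[5, 5, 5, 5, 5]' --dp '[[0, 0, 0.05], [0, 0, 0.05], [0, 0, 0.03], [0, 0, 0], [0, 0, 0]]' --turn '[[0, 0, 0], [0, 0, 0], [0, 0, 0], [0, 0, 0], [0, 0, 0]]'

```text
time_s: 8.92
position: [0.5888, 0.2549, 0.074]
tool_rot: [[1.0, -0.001, 0.001], [-0.001, -1.0, 0.0], [0.001, -0.0, -1.0]]
ft_force: [-1.4, 0.1, 5.0]
grip_width: 0.0529
gripper_force: 27.1
```

Contact: 5 N upward. Releasing now, then backing off.

move_arm --jaw '[6.4, 6.4, 6.4, 6.4, 6.4, 6.4]' --dp '[[0, 0, -0.02], [0, 0, 0], [0, 0, 0], [0, 0, 0], [0, 0, 0], [0, 0, 0]]' --turn '[[0, 0, 0], [0, 0, 0], [0, 0, 0], [0, 0, 0], [0, 0, 0], [0, 0, 0]]'

```text
time_s: 9.42
position: [0.5887, 0.2548, 0.0736]
tool_rot: [[1.0, -0.001, -0.0], [-0.001, -1.0, -0.0], [-0.0, 0.0, -1.0]]
ft_force: [0.2, 0.0, 1.3]
grip_width: 0.0641
gripper_force: 0.0
```

move_arm --jaw '[7, 7, 7, 7, 7, 7, 7, 7]' --dp '[[0, 0, -0.5], [0, 0, -1.5], [0, 0, -2.5], [0, 0, -2.5], [0, 0, -1], [0, 0, 0], [0, 0, 0], [0, 0, 0]]' --turn '[[0, 0, 0], [0, 0, 0], [0, 0, 0], [0, 0, 0], [0, 0, 0], [0, 0, 0], [0, 0, 0], [0, 0, 0]]'

```text
time_s: 10.08
position: [0.588, 0.2547, 0.152]
tool_rot: [[1.0, -0.001, -0.003], [-0.001, -1.0, -0.001], [-0.003, 0.001, -1.0]]
ft_force: [-0.6, 0.6, 0.6]
grip_width: 0.0696
gripper_force: 0.0
```

```bash
python3 - <<'E'
from h import *
s=observe(); t=np.array(s["position"]); print(s["time_s"],np.round(t,4))
for n in("wrist","top","side"):
    W,img,d=cloud(n)
    print(n,"ring",topcirc(W,red(img),.070,.09,t,.05))
    print("plane",ringfit(W,img,.077,.09,t))
    print("neck",topcirc(W,~red(img),.090,.099,(.588,.255),.024)); print("shoulder",topcirc(W,~red(img),.066,.074,(.588,.255),.038))
    if n!="wrist":
      print("cap",disc(W,(.613,-.243),.038,.05,.04),"lid",disc(W,(.613,-.243),.012,.023,.04))
E
```

```text
10.0833 [0.588  0.2547 0.152 ]
wrist ring (array([0.5895, 0.2567]), np.float64(0.027), np.float64(0.0805), 1055)
plane (array([0.5893, 0.2567]), 0.0274, 'plane', array([-0.0062, -0.0003,  0.0805]), 1053, array([0.0786, 0.0805, 0.0819]))
neck (array([0.5885, 0.2567]), np.float64(0.0197), np.float64(0.0958), 868)
shoulder (array([0.5882, 0.2566]), np.float64(0.0324), np.float64(0.071), 2602)
top ring (array([0.5889, 0.2523]), np.float64(0.0263), np.float64(0.0801), 119)
plane (array([0.5887, 0.2523]), 0.0269, 'plane', array([-0.0117,  0.0019,  0.0802]), 113, array([0.0781, 0.0802, 0.0828]))
neck (array([0.5878, 0.2532]), np.float64(0.0193), np.float64(0.0948), 57)
shoulder (array([0.5882, 0.2517]), np.float64(0.0313), np.float64(0.0706), 262)
cap (array([ 0.6135, -0.2431]), 0.0223, np.float64(0.0435), 383) lid (array([ 0.6139, -0.2417]), 0.0258, np.float64(0.0193), 127)
side ring (array([0.5878, 0.2516]), np.float64(0.0275), np.float64(0.0792), 101)
plane (array([0.5868, 0.2507]), 0.0289, 'plane', array([0.0098, 0.0367, 0.0797]), 78, array([0.0772, 0.0798, 0.0818]))
neck (array([0.5878, 0.2521]), np.float64(0.0202), np.float64(0.0937), 108)
shoulder (array([0.5875, 0.2513]), np.float64(0.0327), np.float64(0.07), 132)
cap (array([ 0.6135, -0.2444]), 0.0229, np.float64(0.0439), 475) lid (array([ 0.6126, -0.2447]), 0.0264, np.float64(0.0192), 241)
```

The ring lies flat on the shoulder, its top at 0.0805 and within 1 mm of centre. Next is the lid.

move_arm --jaw '[8.5, 8.5, 8.5, 8.5, 8.5, 8.5, 8.5, 8.5, 8.5, 8.5, 8.5, 8.5]' --dp '[[0.1, 2, -1], [0.2, 3.4, -1.5], [0.2, 3.4, -1], [0.2, 3.4, 0], [0.2, 3.4, 0], [0.2, 3.4, 0], [0.2, 3.4, 0], [0.2, 3.4, 0], [0.2, 3.4, 0], [0.2, 3.4, 0], [0.2, 3.4, 0], [0.2, 3.4, 0]]' --turn '[[0, 0, 0], [0, 0, 0], [0, 0, 0], [0, 0, 0], [0, 0, 0], [0, 0, 0], [0, 0, 0], [0, 0, 0], [0, 0, 0], [0, 0, 0], [0, 0, 0], [0, 0, 0]]'

```text
time_s: 11.23
position: [0.6109, -0.1408, 0.188]
tool_rot: [[1.0, -0.001, -0.001], [-0.001, -1.0, 0.001], [-0.001, -0.001, -1.0]]
ft_force: [0.8, 0.2, 0.6]
grip_width: 0.0849
gripper_force: 0.0
```

move_arm --jaw '[8.5, 8.5, 8.5, 8.5, 8.5, 8.5]' --dp '[[0.1, 3.4, 0], [0.1, 3.4, 0], [0, 3.4, 0], [0, 0.9, 0], [0, 0, 0], [0, 0, 0]]' --turn '[[0, 0, 0], [0, 0, 0], [0, 0, 0], [0, 0, 0], [0, 0, 0], [0, 0, 0]]'

```text
time_s: 11.73
position: [0.6129, -0.2498, 0.1879]
tool_rot: [[1.0, -0.002, -0.001], [-0.002, -1.0, 0.001], [-0.001, -0.001, -1.0]]
ft_force: [0.8, -0.3, -0.3]
grip_width: 0.0852
gripper_force: 0.0
```

```bash
python3 - <<'E'
from h import *
s=observe(); t=np.array(s["position"]); print(s["time_s"],np.round(t,4),np.round(s["q"],1))
W,img,d=cloud("wrist"); o=np.ones(d.shape,bool)
print("cap",topcirc(W,o,.04,.048,(.613,-.243),.035),"ledge",topcirc(W,o,.016,.022,(.613,-.243),.032))
E
```

```text
11.7333 [ 0.6129 -0.2498  0.1879] [-32.4  35.   58.6   0.   86.5  57.7]
cap (array([ 0.6136, -0.2406]), np.float64(0.0214), np.float64(0.0437), 1589) ledge (array([ 0.6134, -0.2405]), np.float64(0.0254), np.float64(0.0198), 348)
```

move_arm --jaw '[7.2, 7.2, 7.2, 7.2, 7.2]' --dp '[[0.05, -0.75, 2], [0, 0, 3.2], [0, 0, 3.2], [0, 0, 0], [0, 0, 0]]' --turn '[[0, 0, 0], [0, 0, 0], [0, 0, 0], [0, 0, 0], [0, 0, 0]]'

```text
time_s: 12.2
position: [0.6134, -0.241, 0.1043]
tool_rot: [[1.0, 0.0, -0.002], [0.0, -1.0, 0.002], [-0.002, -0.002, -1.0]]
ft_force: [0.4, -0.1, 1.1]
grip_width: 0.0716
gripper_force: 0.0
```

```bash
python3 - <<'E'
from h import *
s=observe(); t=np.array(s["position"]); print(s["time_s"],np.round(t,4))
W,img,d=cloud("wrist"); o=np.ones(d.shape,bool); save("w4.png",img)
print("cap",topcirc(W,o,.04,.048,(.613,-.241),.035),"ledge",topcirc(W,o,.016,.022,(.613,-.241),.032))
E
```

```text
12.2 [ 0.6134 -0.241   0.1043]
cap (array([ 0.614 , -0.2405]), np.float64(0.0217), np.float64(0.0437), 2953) ledge (array([ 0.614 , -0.2405]), np.float64(0.0256), np.float64(0.0197), 644)
```

View pics/w4.png

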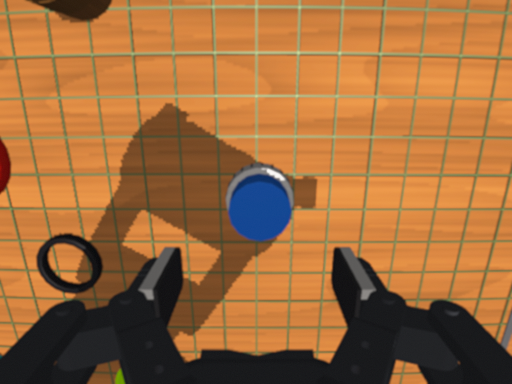

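The lid and cap are at (260,200), centred between the fingers to within about 1 mm. Descending.

move_arm --jaw '[7.2, 7.2, 7.2, 7.2, 7.2, 7.2, 7.2]' --dp '[[0.06, 0.13, 2], [0, 0, 3], [0, 0, 2.5], [0, 0, 1.7], [0, 0, 1], [0, 0, 0], [0, 0, 0]]' --turn '[[0, 0, 0], [0, 0, 0], [0, 0, 0], [0, 0, 0], [0, 0, 0], [0, 0, 0], [0, 0, 0]]'

```text
time_s: 12.83
position: [0.6151, -0.2443, 0.0045]
tool_rot: [[1.0, -0.001, 0.002], [-0.001, -1.0, -0.001], [0.002, 0.001, -1.0]]
ft_force: [0.3, 0.8, 0.7]
grip_width: 0.0719
gripper_force: 0.0
```

move_arm --jaw '[4.6, 4.6, 4.6, 4.6, 4.6, 4.6, 4.6, 4.6]' --dp '[[0, 0, 0], [0, 0, 0], [0, 0, 0], [0, 0, 0], [0, 0, 0], [0, 0, 0], [0, 0, 0], [0, 0, 0]]' --turn '[[0, 0, 0], [0, 0, 0], [0, 0, 0], [0, 0, 0], [0, 0, 0], [0, 0, 0], [0, 0, 0], [0, 0, 0]]' --force 30

```text
time_s: 13.5
position: [0.6151, -0.2443, 0.0051]
tool_rot: [[1.0, -0.001, 0.003], [-0.001, -1.0, -0.002], [0.003, 0.002, -1.0]]
ft_force: [-1.2, 1.7, 6.6]
grip_width: 0.0503
gripper_force: 30.5
```

```bash
python3 - <<'E'
from h import *
s=observe(); t=np.array(s["position"]); print(s["time_s"],np.round(t,4))
W,img,d=cloud("wrist"); o=np.ones(d.shape,bool)
blue=(img[...,2].astype(int)>img[...,0]*1.5)
print("cap",topcirc(W,blue,.04,.05,t,.035),"ledge",topcirc(W,o,.016,.024,t,.028))
E
```

```text
13.5 [ 0.6151 -0.2443  0.0051]
cap (array([ 0.6139, -0.2424]), np.float64(0.0219), np.float64(0.0438), 8302) ledge (array([ 0.6132, -0.2437]), np.float64(0.0271), np.float64(0.0198), 2156)
```

Gripped with the rim about 5 mm below the TCP and the cap centred. I'm lifting and carrying smoothly.

move_arm --jaw '[4.6, 4.6, 4.6, 4.6, 4.6, 4.6, 4.6, 4.6, 4.6, 4.6, 4.6, 4.6]' --dp '[[0, 0, -0.4], [0, 0, -0.9], [0, 0, -1.5], [0, 0, -2], [0, 0, -2.3], [0, 0, -2.3], [0, 0, -2.3], [0, 0, -2], [0, 0, -1.2], [0, 0, -0.6], [0, 0, 0], [0, 0, 0]]' --turn '[[0, 0, 0], [0, 0, 0], [0, 0, 0], [0, 0, 0], [0, 0, 0], [0, 0, 0], [0, 0, 0], [0, 0, 0], [0, 0, 0], [0, 0, 0], [0, 0, 0], [0, 0, 0]]'

```text
time_s: 14.55
position: [0.6139, -0.2439, 0.1575]
tool_rot: [[1.0, -0.001, -0.0], [-0.001, -1.0, 0.0], [-0.0, -0.0, -1.0]]
ft_force: [-0.1, -0.2, -1.6]
grip_width: 0.0502
gripper_force: 31.4
```

```bash
python3 - <<'E'
from h import *
s=observe(); t=np.array(s["position"]); print(s["time_s"],np.round(t,4))
W,img,d=cloud("wrist"); o=np.ones(d.shape,bool)
blue=(img[...,2].astype(int)>img[...,0]*1.5)
m=blue&(np.hypot(W[...,0]-t[0],W[...,1]-t[1])<.03)
print("cap",topcirc(W,blue,t[2]+.034,t[2]+.046,t,.035),"ledge",topcirc(W,o,t[2]+.01,t[2]+.0195,t,.028))
p=W[m&(W[...,2]>t[2]+.036)];A=np.c_[p[:,:2]-p[:,:2].mean(0),np.ones(len(p))];print(np.linalg.lstsq(A,p[:,2],rcond=None)[0])
E
```

```text
14.55 [ 0.6139 -0.2439  0.1575]
cap (array([ 0.6128, -0.2421]), np.float64(0.0218), np.float64(0.1962), 8336) ledge (array([ 0.6118, -0.2433]), np.float64(0.0272), np.float64(0.1722), 2313)
[-0.00867912  0.00022106  0.19617713]
```

move_arm --jaw '[4.6, 4.6, 4.6, 4.6, 4.6, 4.6, 4.6, 4.6, 4.6, 4.6, 4.6, 4.6]' --dp '[[-0.13, -0.7, 0], [-0.13, -1.4, 0], [-0.13, -2.1, 0], [-0.13, -2.8, 0], [-0.13, -3, 0], [-0.13, -3, 0], [-0.13, -3, 0], [-0.13, -3, 0], [-0.13, -3, 0], [-0.13, -3, 0], [-0.13, -3, 0], [-0.13, -3, 0]]' --turn '[[0, 0, 0], [0, 0, 0], [0, 0, 0], [0, 0, 0], [0, 0, 0], [0, 0, 0], [0, 0, 0], [0, 0, 0], [0, 0, 0], [0, 0, 0], [0, 0, 0], [0, 0, 0]]'

```text
time_s: 15.6
position: [0.5978, 0.0687, 0.1573]
tool_rot: [[1.0, -0.001, -0.001], [-0.001, -1.0, 0.0], [-0.001, -0.0, -1.0]]
ft_force: [0.1, 0.4, -0.6]
grip_width: 0.0502
gripper_force: 31.4
```

move_arm --jaw '[4.6, 4.6, 4.6, 4.6, 4.6, 4.6, 4.6, 4.6, 4.6, 4.6, 4.6]' --dp '[[-0.12, -3, 0], [-0.12, -3, 0], [-0.12, -3, 0], [-0.12, -2.8, 0], [-0.12, -2.4, 0], [-0.12, -1.9, 0], [-0.12, -1.4, 0], [0, -0.9, 0], [0, -0.5, 0], [0, 0, 0], [0, 0, 0]]' --turn '[[0, 0, 0], [0, 0, 0], [0, 0, 0], [0, 0, 0], [0, 0, 0], [0, 0, 0], [0, 0, 0], [0, 0, 0], [0, 0, 0], [0, 0, 0], [0, 0, 0]]'

```text
time_s: 16.52
position: [0.5908, 0.2545, 0.1576]
tool_rot: [[1.0, -0.002, -0.0], [-0.002, -1.0, -0.0], [-0.0, 0.0, -1.0]]
ft_force: [1.0, -0.7, -0.5]
grip_width: 0.0502
gripper_force: 31.4
```

```bash
cat > lid.py <<'E'
from h import *
s=observe(); t=np.array(s["position"]); print(s["time_s"],np.round(t,4))
for n in("wrist","top","side"):
    W,img,d=cloud(n); o=np.ones(d.shape,bool)
    blue=(img[...,2].astype(int)>img[...,0]*1.5)
    print(n,"cap",topcirc(W,blue,t[2]+.034,t[2]+.046,t,.035),"ledge",topcirc(W,o,t[2]+.01,t[2]+.0195,t,.028))
    print("  shoulder",topcirc(W,~red(img),.066,.074,(.588,.255),.038),"ring",topcirc(W,red(img),.07,.09,(.588,.255),.04))
E
python3 lid.py
```

```text
16.5167 [0.5908 0.2545 0.1576]
wrist cap (array([0.5898, 0.2563]), np.float64(0.0218), np.float64(0.1963), 8412) ledge (array([0.5889, 0.2548]), np.float64(0.0273), np.float64(0.1722), 2309)
  shoulder (array([0.5882, 0.2567]), np.float64(0.0325), np.float64(0.0709), 1714) ring (array([0.5899, 0.2568]), np.float64(0.0268), np.float64(0.0805), 902)
top cap (array([0.5851, 0.2509]), np.float64(0.0176), np.float64(0.1957), 102) ledge (array([0.5904, 0.2518]), np.float64(0.0253), np.float64(0.1719), 78)
  shoulder (array([0.5885, 0.2522]), np.float64(0.0318), np.float64(0.0706), 286) ring (array([0.5891, 0.2521]), np.float64(0.0263), np.float64(0.08), 138)
side cap (array([0.5986, 0.2493]), np.float64(0.0305), np.float64(0.1964), 95) ledge (array([0.5826, 0.2501]), np.float64(0.0193), np.float64(0.1722), 54)
  shoulder (array([0.5873, 0.2512]), np.float64(0.0327), np.float64(0.07), 133) ring (array([0.5872, 0.2498]), np.float64(0.0262), np.float64(0.0792), 100)
```

move_arm --jaw '[4.6, 4.6, 4.6, 4.6, 4.6, 4.6, 4.6]' --dp '[[-0.12, -0.03, 0.5], [0, 0, 1], [0, 0, 1.3], [0, 0, 1.2], [0, 0, 0.8], [0, 0, 0.2], [0, 0, 0]]' --turn '[[0, 0, 0], [0, 0, 0], [0, 0, 0], [0, 0, 0], [0, 0, 0], [0, 0, 0], [0, 0, 0]]'

```text
time_s: 17.25
position: [0.5893, 0.2552, 0.1068]
tool_rot: [[1.0, -0.001, -0.002], [-0.001, -1.0, -0.0], [-0.002, 0.0, -1.0]]
ft_force: [-0.0, 0.6, -1.6]
grip_width: 0.0502
gripper_force: 31.4
```

```bash
python3 lid.py
```

```text
17.25 [0.5893 0.2552 0.1068]
wrist cap (array([0.5882, 0.257 ]), np.float64(0.0219), np.float64(0.1455), 8433) ledge (array([0.5874, 0.2555]), np.float64(0.0275), np.float64(0.1215), 2323)
  shoulder (array([0.5887, 0.2565]), np.float64(0.0326), np.float64(0.0706), 1695) ring (array([0.5901, 0.2568]), np.float64(0.0269), np.float64(0.0804), 1196)
top cap (array([0.5875, 0.2521]), np.float64(0.0202), np.float64(0.146), 71) ledge (array([0.5891, 0.2528]), np.float64(0.0251), np.float64(0.1221), 70)
  shoulder (array([0.589 , 0.2526]), np.float64(0.0321), np.float64(0.0703), 158) ring (array([0.5891, 0.2513]), np.float64(0.0258), np.float64(0.0802), 60)
side cap (array([0.5871, 0.2552]), np.float64(0.023), np.float64(0.1473), 95) ledge (array([0.5881, 0.2534]), np.float64(0.0255), np.float64(0.1226), 59)
  shoulder (array([0.587 , 0.2506]), np.float64(0.0326), np.float64(0.0698), 135) ring (array([0.5879, 0.2507]), np.float64(0.0262), np.float64(0.079), 101)
```

Aligned within about 0.5 mm. Lowering over the neck.

move_arm --jaw '[4.6, 4.6, 4.6, 4.6, 4.6, 4.6]' --dp '[[0.04, 0.03, 0.2], [0, 0, 0.25], [0, 0, 0.25], [0, 0, 0.25], [0, 0, 0.2], [0, 0, 0]]' --turn '[[0, 0, 0], [0, 0, 0], [0, 0, 0], [0, 0, 0], [0, 0, 0], [0, 0, 0]]'

```text
time_s: 17.9
position: [0.5897, 0.255, 0.0956]
tool_rot: [[1.0, -0.001, -0.001], [-0.001, -1.0, -0.0], [-0.001, 0.0, -1.0]]
ft_force: [0.3, -0.4, -1.0]
grip_width: 0.0505
gripper_force: 31.4
```

move_arm --jaw '[4.6, 4.6, 4.6, 4.6, 4.6, 4.6, 4.6]' --dp '[[0, 0, 0.2], [0, 0, 0.25], [0, 0, 0.2], [0, 0, 0.15], [0, 0, 0.1], [0, 0, 0.1], [0, 0, 0]]' --turn '[[0, 0, 0], [0, 0, 0], [0, 0, 0], [0, 0, 0], [0, 0, 0], [0, 0, 0], [0, 0, 0]]'

```text
time_s: 18.48
position: [0.5899, 0.2551, 0.086]
tool_rot: [[1.0, -0.001, -0.0], [-0.001, -1.0, -0.0], [-0.0, 0.0, -1.0]]
ft_force: [0.8, 0.2, -0.0]
grip_width: 0.0501
gripper_force: 31.4
```

move_arm --jaw '[4.6, 4.6, 4.6, 4.6, 4.6]' --dp '[[0, 0, 0.06], [0, 0, 0.06], [0, 0, 0.03], [0, 0, 0], [0, 0, 0]]' --turn '[[0, 0, 0], [0, 0, 0], [0, 0, 0], [0, 0, 0], [0, 0, 0]]'

```text
time_s: 18.9
position: [0.59, 0.255, 0.0851]
tool_rot: [[1.0, -0.001, 0.0], [-0.001, -1.0, 0.0], [0.0, -0.0, -1.0]]
ft_force: [-0.5, -0.3, 2.2]
grip_width: 0.05
gripper_force: 31.7
```

Contact with the ring. Releasing, then rising a little to grip the cap.

move_arm --jaw '[6.2, 6.2, 6.2, 6.2, 6.2, 6.2, 6.2]' --dp '[[0, 0, 0], [0, 0, 0], [0, 0, 0], [0, 0, 0], [0, 0, 0], [0, 0, 0], [0, 0, 0]]' --turn '[[0, 0, 0], [0, 0, 0], [0, 0, 0], [0, 0, 0], [0, 0, 0], [0, 0, 0], [0, 0, 0]]'

```text
time_s: 19.48
position: [0.59, 0.2551, 0.0847]
tool_rot: [[1.0, -0.001, -0.0], [-0.001, -1.0, 0.0], [-0.0, -0.0, -1.0]]
ft_force: [0.4, 0.1, -0.8]
grip_width: 0.062
gripper_force: 0.0
```

```bash
cat > seat.py <<'E'
from h import *
s=observe(); t=np.array(s["position"]); print(s["time_s"],np.round(t,4),np.round(s["ft_force"],1))
for n in("wrist","side"):
    W,img,d=cloud(n); o=np.ones(d.shape,bool); c=(.5885,.2555)
    blue=(img[...,2].astype(int)>img[...,0]*1.5)
    print(n,"cap",topcirc(W,blue,.118,.128,c,.035),"ledge",topcirc(W,~red(img),.096,.103,c,.028))
    print("  shoulder",topcirc(W,~red(img),.066,.074,c,.036),"ring",topcirc(W,red(img),.076,.085,c,.04))
    for nm,m in(("cap",blue&(W[...,2]>.120)),("ledge",~blue&~red(img)&(W[...,2]>.097)&(W[...,2]<.102)&(np.hypot(W[...,0]-c[0],W[...,1]-c[1])<.026))):
        m=m&(np.hypot(W[...,0]-c[0],W[...,1]-c[1])<.03); p=W[m]
        if len(p)>30:
            A=np.c_[p[:,:2]-p[:,:2].mean(0),np.ones(len(p))];print("  tilt",nm,np.round(np.linalg.lstsq(A,p[:,2],rcond=None)[0],4),len(p))
save("seat_%d.png"%(s["time_s"]*100),np.hstack([cv2.resize(cams.get_image("wrist")[0][120:384,120:392],(400,388)),cv2.resize(cams.get_image("side")[0][80:180,140:240],(388,388))]))
E
python3 seat.py; ls pics
```

```text
19.4833 [0.59   0.2551 0.0847] [ 0.4  0.1 -0.8]
wrist cap (array([0.5887, 0.257 ]), np.float64(0.0219), np.float64(0.1238), 8615) ledge (array([0.5894, 0.257 ]), np.float64(0.0255), np.float64(0.0997), 1923)
  shoulder (array([0.5885, 0.2566]), np.float64(0.0327), np.float64(0.0707), 1916) ring (array([0.5901, 0.2567]), np.float64(0.0268), np.float64(0.0802), 837)
  tilt cap [-0.0157 -0.001   0.1238] 8386
  tilt ledge [-0.0079  0.004   0.0998] 1485
side cap (array([0.5912, 0.258 ]), np.float64(0.0258), np.float64(0.1238), 109) ledge (array([0.5825, 0.2514]), np.float64(0.0205), np.float64(0.0995), 47)
  shoulder (array([0.588 , 0.2523]), np.float64(0.0327), np.float64(0.0701), 118) ring (array([0.5863, 0.2476]), np.float64(0.0248), np.float64(0.0789), 58)
  tilt cap [-0.198   0.0381  0.1281] 105
g1.png
g2.png
seat_1948.png
side.png
top.png
w1.png
w2.png
w3.png
w4.png
```

The lid is seated: ledge at 0.0997, level and centred. I'm rising 2.1 cm to close on the cap.

move_arm --jaw '[6.4, 6.4, 6.4, 6.4, 6.4, 6.4]' --dp '[[-0.1, 0, -0.3], [0, 0, -0.8], [0, 0, -0.8], [0, 0, -0.3], [0, 0, 0], [0, 0, 0]]' --turn '[[0, 0, 0], [0, 0, 0], [0, 0, 0], [0, 0, 0], [0, 0, 0], [0, 0, 0]]'

```text
time_s: 20.18
position: [0.589, 0.2551, 0.1071]
tool_rot: [[1.0, -0.001, 0.001], [-0.001, -1.0, 0.0], [0.001, -0.0, -1.0]]
ft_force: [-0.6, -0.3, 0.2]
grip_width: 0.0639
gripper_force: 0.0
```

move_arm --jaw '[5.2, 4.8, 4.5, 3.8, 3.8, 3.8, 3.8, 3.8, 3.8]' --dp '[[0, 0, 0], [0, 0, 0], [0, 0, 0], [0, 0, 0], [0, 0, 0], [0, 0, 0], [0, 0, 0], [0, 0, 0], [0, 0, 0]]' --turn '[[0, 0, 0], [0, 0, 0], [0, 0, 0], [0, 0, 0], [0, 0, 0], [0, 0, 0], [0, 0, 0], [0, 0, 0], [0, 0, 0]]' --force 25

```text
time_s: 20.93
position: [0.589, 0.2551, 0.1067]
tool_rot: [[1.0, -0.001, -0.0], [-0.001, -1.0, -0.0], [-0.0, 0.0, -1.0]]
ft_force: [0.8, -0.1, -0.3]
grip_width: 0.043
gripper_force: 25.5
```

```bash
python3 seat.py
```

```text
20.9333 [0.589  0.2551 0.1067] [ 0.8 -0.1 -0.3]
wrist cap (array([0.5887, 0.2571]), np.float64(0.0222), np.float64(0.1238), 6635) ledge (array([0.5905, 0.2571]), np.float64(0.0247), np.float64(0.0997), 1280)
  shoulder (array([0.5888, 0.2566]), np.float64(0.0325), np.float64(0.0706), 1510) ring (array([0.5902, 0.2567]), np.float64(0.0268), np.float64(0.0802), 611)
  tilt cap [ 0.0071 -0.0303  0.1239] 6506
  tilt ledge [-0.008   0.006   0.0997] 1009
side cap (array([0.5896, 0.2524]), np.float64(0.0226), np.float64(0.124), 84) ledge (array([0.5885, 0.2525]), np.float64(0.025), np.float64(0.0995), 84)
  shoulder (array([0.5876, 0.2522]), np.float64(0.0327), np.float64(0.07), 130) ring (array([0.5874, 0.2501]), np.float64(0.0263), np.float64(0.0789), 59)
  tilt cap [-0.564  -0.05    0.1339] 97
  tilt ledge [0.0176 0.0192 0.0994] 37
```

Cap gripped at 43 mm opening with 25 N, everything still seated. Lifting slowly straight up.

move_arm --jaw '[3.8, 3.8, 3.8, 3.8, 3.8, 3.8, 3.8, 3.8, 3.8, 3.8, 3.8, 3.8]' --dp '[[0, 0, -0.2], [0, 0, -0.3], [0, 0, -0.4], [0, 0, -0.5], [0, 0, -0.8], [0, 0, -1.2], [0, 0, -1.5], [0, 0, -1.5], [0, 0, -1.2], [0, 0, -0.8], [0, 0, -0.4], [0, 0, 0]]' --turn '[[0, 0, 0], [0, 0, 0], [0, 0, 0], [0, 0, 0], [0, 0, 0], [0, 0, 0], [0, 0, 0], [0, 0, 0], [0, 0, 0], [0, 0, 0], [0, 0, 0], [0, 0, 0]]'

```text
time_s: 22.13
position: [0.5892, 0.2551, 0.1957]
tool_rot: [[1.0, -0.001, 0.002], [-0.001, -1.0, 0.0], [0.002, -0.0, -1.0]]
ft_force: [-0.1, -0.2, -0.8]
grip_width: 0.043
gripper_force: 25.4
```

move_arm --jaw '[3.8, 3.8, 3.8, 3.8, 3.8, 3.8]' --dp '[[0, 0, 0], [0, 0, 0], [0, 0, 0], [0, 0, 0], [0, 0, 0], [0, 0, 0]]' --turn '[[0, 0, 0], [0, 0, 0], [0, 0, 0], [0, 0, 0], [0, 0, 0], [0, 0, 0]]'

```text
time_s: 22.63
position: [0.5889, 0.2551, 0.1945]
tool_rot: [[1.0, -0.001, -0.0], [-0.001, -1.0, -0.0], [-0.0, 0.0, -1.0]]
ft_force: [-0.4, 0.2, 0.1]
grip_width: 0.043
gripper_force: 25.4
```

```bash
python3 seat.py; python3 - <<'E'
from h import *
s=observe(); t=np.array(s["position"]); W,img,d=cloud("wrist"); blue=(img[...,2].astype(int)>img[...,0]*1.5)
print(topcirc(W,blue,t[2]+.01,t[2]+.03,t,.035))
E
ls pics
```

```text
22.6333 [0.5889 0.2551 0.1945] [-0.4  0.2  0.1]
wrist cap None ledge (array([0.589 , 0.2572]), np.float64(0.0256), np.float64(0.0997), 1457)
  shoulder (array([0.588 , 0.2569]), np.float64(0.0325), np.float64(0.0707), 733) ring (array([0.5894, 0.2568]), np.float64(0.0267), np.float64(0.0802), 211)
  tilt cap [-0.1796  0.0017  0.2099] 7514
  tilt ledge [-0.0008  0.0002  0.0997] 1343
side cap None ledge (array([0.5881, 0.253 ]), np.float64(0.025), np.float64(0.0997), 125)
  shoulder (array([0.5881, 0.2521]), np.float64(0.0325), np.float64(0.0699), 124) ring (array([0.5873, 0.2493]), np.float64(0.0262), np.float64(0.0792), 58)
  tilt cap [0.0812 0.4574 0.2134] 189
  tilt ledge [0.0125 0.0109 0.0997] 95
(array([0.5887, 0.2571]), np.float64(0.0221), np.float64(0.2118), 6721)
g1.png
g2.png
seat_1948.png
seat_2093.png
seat_2263.png
side.png
top.png
w1.png
w2.png
w3.png
w4.png
```

View pics/seat_2263.png

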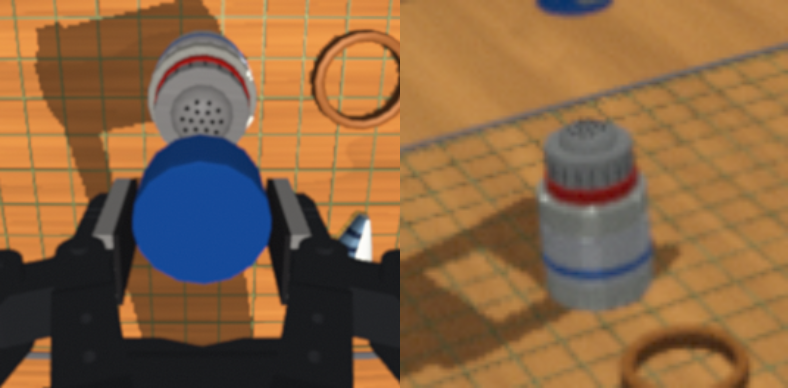

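The wrist half shows the cap in the fingers at (202,210). The side half shows the lid seated on the red ring on the upright tin at (588,170). The cap rim is about 88 mm above the lid top, so I'm handing in.

```bash
python3 -c "
from rig import ticket
print(ticket.close_job())"
```

```text
the job is handed in; nothing more can be done
None
```

The job is handed in, with no verdict returned: the ring and sifter lid measured seated and level on the upright tin, and the arm is holding the dust cap upright about 88 mm above the lid.

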